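# Tuck the bolt box's flap under its lip

### The arm

A 7-joint arm with a two-finger parallel gripper is mounted at the origin on the work surface. World frame = base frame: x ahead of the robot, y to its left, z up, the work surface at z = 0. Lengths are in m, angles in rad, forces in N, time in s.
With the tool pointing down it reaches from about 0.425 to 1.025 m from the base axis. Payload 9.4 kg.
Tool frame: the origin (TCP) lies midway between the tips of the shut fingers; the grasp point (between the pads) lies 19 mm behind it (ctrl.grasp_offset is the x of the grasp point in the tool frame, in m); x points along the fingers, y is the direction in which the jaws open and shut, and the axes are right-handed (so a half turn about x gives the same grasp; the last joint's range is limited). The gripper opens to 93 mm and grips with 3 to 60 N. Pads are 15 mm wide; open, the fingers measure 128 mm over their backs; the gripper's body (75 mm by 188 mm) begins 65 mm behind the grasp point.
Start: joints at [1.121, 0.599, -0.003, 1.599, 0.002, 0.943, -0.08], TCP at [0.264, -0.675, 0.189] pointing down, gripper open.
Joint ranges: [-2.57, 2.57], [-0.35, 1.97], [-1.29, 1.29], [0.11, 2.56], [-1.05, 4.19], [0.11, 1.86], [-2.63, 2.63]. Speed limits (rad/s): [2.22, 2.22, 3.01, 3.01, 3.14, 3.14, 3.14].

### API

Orientations are given as a 3x3 rotation matrix whose columns are the frame's x, y, z axes.
In Python, from rig import sensors, read_camera, camera_info, finish_job, ctrl gives the robot as it stands.
- The arm moves only by the shell command python3 -m jog 'ROWS' [FORCE]. ROWS is JSON, a list that holds one entry, the list of rows, each a list of 5 numbers: the gripper command: -1 is fully open, 1 is shut, values between are in proportion, then the shift along the tool's x, y, z in mm, then the turn about the tool's x in rad. A call has 1 to 5 rows; each row is the pose to reach, as a shift and turn from the pose measured when the call began, along the tool's axes at that moment; what a row does not reach only later rows make up. A row lasts 1/10 s, in which the tool goes at most 50 mm and 8.59 degrees, less where a joint would pass 70% of its speed; a pose out of reach is approached as far as the arm can. A call with a gripper value outside its range is refused whole. The fingers move at their own pace and stop on an object; FORCE is the grip in N (left out, the last holds). Time passes only in rows, so rows that repeat a pose let the fingers close. It gives the time, the measured TCP pose, the force and the opening at its end, in the units of the state.
- sensors.state(): the state, without advancing time (a new reading comes with each control period).
- read_camera(name): name is "side" or "top" or "wrist"; returns the picture (420x560x3 uint8, red, green, blue); there is no depth.
- camera_info(name): a dict with "intrinsics" (3x3 intrinsics, pixels), "R" (3x3) and "t" (3): a world point X has camera coordinates R X + t; the wrist camera has in their place "T_tool_cam" (4x4, takes a point from camera to tool coordinates, whose origin is the TCP and whose axes are the tool frame's). Camera axes: x right, y down, z forward; pixel columns grow to the right and rows downward; lengths in m; the calibration is good to about 2 mm. A picture is of the moment at which its call begins: read the wrist's pose just before it. camera_info takes no time and is no camera call.
- finish_job(): hands the job in, once; it reports no verdict.
The state is a dict: "t": time; "joint_positions": joint angles; "dq": joint speeds; "joint_torque": joint torques, N m; "ee_pos": TCP position; "tcp_rot": TCP orientation; "force": force on the tool from outside, world axes, zero at the start; "wrist_torque": the same for the moment, N m; "opening": finger opening in m.
Only numpy, scipy, OpenCV 4.12 (cv2) and the standard library are available. Lean on these libraries where they do the work, as an engineer would, in place of code of your own. Each camera call takes 0.05 s, during which the arm holds its last target. There are 200 camera calls.

### The job

One of the two steel bolt boxes on the shop counter stands open: with a fingertip, fold its flap over until it lies flat on the box, then push it forward by its raised rib until its edge is tucked fully home beneath the lip, so that it stays shut, and come away. Do not lift, tip or shove the box, and leave the closed box and everything else on the counter where it is.

Things in the scene. Friction and masses are not known exactly. Their poses are not given: they have to be found in the camera images.
- box: (all sizes in mm) OPEN bolt box: loose painted sheet-steel box full of bolts, 2.1 to 3.3 kg, walls 3 thick, 136 (its x) x 100 (its y), rim 50 above the counter; origin at the centre of its underside, z up. A flat steel flap is hinged along its -x rim (the rim nearer the robot) and stands open about upright; a lip overhangs the box along its +x rim. Box x runs from hinge to lip. The hinge side is turned towards the robot within 0.55 rad.
- hinge (a point): on the open box: middle of the flap's hinge line (which runs along box y), 50 above the counter, 66 from the box's centre on its -x side
- lip (a point): on the open box: middle of the inner, lower edge of the retaining lip, 58 above the counter. The lip is a fixed 5 thick strip (underside 58, top 63 above the counter) along the whole +x rim, overhanging the inside by 15, its edge rounded
- rib (a point): on the open box's flap: foot of the raised rib, mid-width, on the flap's outer face (the upper face once folded), on the rib's hinge-side face. The rib is 6 thick, 56 long (parallel to the hinge), 9 high; this point is 75 from the hinge line with the flap pulled back. The face between hinge and rib is flat and free
- flap_edge (a point): on the open box's flap: middle of its free edge, on the outer face. The flap is a flat plate 90 wide and 4 thick, its free edge 115 from the hinge line when pulled back; closed flat, its outer (upper) face is 55 above the counter, 3 below the lip's underside, and its edge stops 3 short of the lip until it is pushed forward
- flap_swing (a joint): angle of the open box's flap, rad: 0 = folded flat on the box, 1.57 = upright, 1.9 = leaning back to its stop. A light spring lifts it if it is let go untucked (2 to 3 N at the rib fold it and hold it down); friction keeps it where it stands at the start
- flap_slide (a joint): how far the flap has been pushed along its own plane away from the hinge (its hinge pins run in slots), m: 0 = pulled back, 0.015 = fully forward against its stop, edge 12 mm under the lip. Moves with 1 to 3 N and stays where it is left; pushed forward before the flap is flat, the edge fouls the lip
- box2: an identical box whose flap is already tucked; same size, about 2.5 kg, a bystander; its place may be swapped with the open box's; origin at the centre of its underside
- can: bystander, loose: small sealed can, 60 dia x 85 high; origin at the centre of its underside
- tape: bystander, loose: roll of grey tape lying flat, 80 dia x 24 high; origin at the centre of its underside
- jar: bystander, loose: glass jar with a lid, 64 dia x 80 high; origin at the centre of its underside
- mug: bystander, loose: white mug, 80 dia x 90 high; origin at the centre of its underside
- carton: bystander, loose: small cardboard carton, 60 x 90 x 45 high; origin at the centre of its underside
- driver: bystander, loose: screwdriver lying on the counter, 190 long; origin near the middle of its length
- tin: bystander, loose: low round metal tin, 66 dia x 35 high; origin at the centre of its underside

How it is judged:
On the way, in this order (a step that is already met when the one before it is completed fails the run):
1. the flap is folded down flat, not yet pushed forward (value of joint flap_swing below 0.12 rad and value of joint flap_slide below 0.006 m).
2. the flap lies flat and its edge is tucked beneath the lip (value of joint flap_swing below 0.045 rad and value of joint flap_slide above 0.011 m), for 0.1 s.
At the end, for the whole second after the job is handed in: The flap stays shut by itself: swing angle under 0.045 rad and pushed forward more than 11 of its 15 mm (its edge at least 8 mm under the lip), the box at rest, upright and within 25 mm of where it stood; the closed box and each bystander within 25 mm of where it stood (all of step 2 and linear speed of box below 0.01 m/s and distance of each of box, box2, can, tape, jar, mug, carton, driver, tin from where it was at the start of the episode below 0.025 m and angle between box's own z axis and vertical below 0.05 rad); the robot touches nothing.
It fails at once if the open box is lifted, tipped or shoved more than 25 mm (height (world z) of box above 0.01 m or angle between box's own z axis and vertical above 0.12 rad or distance of box from where it was at the start of the episode above 0.025 m).
It fails at once if the closed box or a bystander is moved more than 25 mm, lifted or tipped (distance of any of box2, can, tape, jar, mug, carton, driver, tin from where it was at the start of the episode above 0.025 m or height (world z) of any of box2, can, tape, jar, mug, carton, tin above 0.015 m).
It also fails if it takes over 40 s, if anything falls off the work surface, if the arm or the gripper's body presses on something with over 40 N, if the wrist force passes 120 N, or if a joint passes its speed limit or range.

## Working session

There is one attempt and no reset: what is moved stays moved. The work goes in short steps, Python scripts to look and compute and a shell command to move; the robot and the scene stay as the last step left them, time stands still between calls to the robot, and variables do not carry over. Pictures are saved under pics/ and viewed, about 8 in all and at most 12, crops included, and the job is handed in when it is done.

```bash
mkdir -p pics; ls; python3 - <<'E'
from rig import *
import cv2
s=sensors.state();print(s['t'],s['ee_pos'],s['tcp_rot'],s['opening'])
for n in("side","top"):
    cv2.imwrite(f"pics/{n}0.png",read_camera(n)[:,:,::-1]);i=camera_info(n);print(n,i)
print(camera_info("wrist"))
E
```

```text
pics
0.0 [ 0.26384576 -0.67469471  0.18762951] [[-7.08160018e-04  3.64270140e-01 -9.31293060e-01]
 [ 1.44245393e-03 -9.31291953e-01 -3.64270803e-01]
 [-9.99998709e-01 -1.60130935e-03  1.34060833e-04]] 0.09263486474073868
side {'intrinsics': array([[450.22382484,   0.        , 278.10874906],
       [  0.        , 450.22382484, 214.33584495],
       [  0.        ,   0.        ,   1.        ]]), 'R': array([[-0.84866986, -0.5287811 , -0.01224818],
       [-0.36524121,  0.60263062, -0.70953168],
       [ 0.38256807, -0.59768461, -0.70456709]]), 't': array([0.46168028, 0.2197477 , 0.91524041])}
top {'intrinsics': array([[435.28466816,   0.        , 280.40706523],
       [  0.        , 435.28466816, 211.22756992],
       [  0.        ,   0.        ,   1.        ]]), 'R': array([[ 0.05561958, -0.99844797, -0.00284815],
       [-0.97300676, -0.05356202, -0.22447486],
       [ 0.22397391,  0.01525647, -0.97447572]]), 't': array([-0.0080773 ,  0.56464802,  1.04704695])}
{'intrinsics': array([[339.02637383,   0.        , 282.93106456],
       [  0.        , 339.02637383, 219.97371126],
       [  0.        ,   0.        ,   1.        ]]), 'T_tool_cam': array([[-2.05594932e-04, -2.86510930e-01,  9.58076951e-01,
        -1.96592883e-01],
       [ 9.99999609e-01,  7.65556395e-04,  4.43529223e-04,
         5.66339217e-04],
       [-8.60537907e-04,  9.58076668e-01,  2.86510661e-01,
        -7.95275738e-02],
       [ 0.00000000e+00,  0.00000000e+00,  0.00000000e+00,
         1.00000000e+00]])}
```

View pics/top0.png

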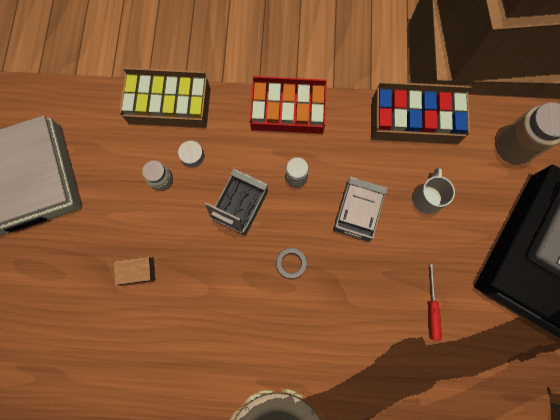

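View pics/side0.png

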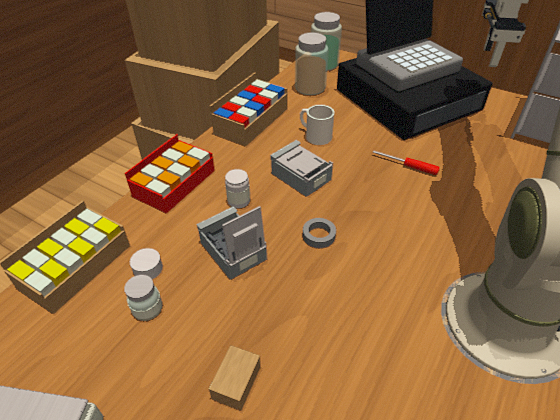

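The open box is at about top (238,203) and side (233,240). The closed box is to its right at top (362,210). I'll enlarge both views of the open box.

```bash
python3 - <<'E'
import cv2,numpy as np
a=cv2.imread("pics/top0.png")[160:245,195:280];b=cv2.imread("pics/side0.png")[195:280,190:275]
r=lambda x:cv2.resize(x,(400*1,400),interpolation=cv2.INTER_CUBIC)
cv2.imwrite("pics/c1.png",np.hstack([r(a),r(b)]))
E
```

```text
(no output)
```

View pics/c1.png

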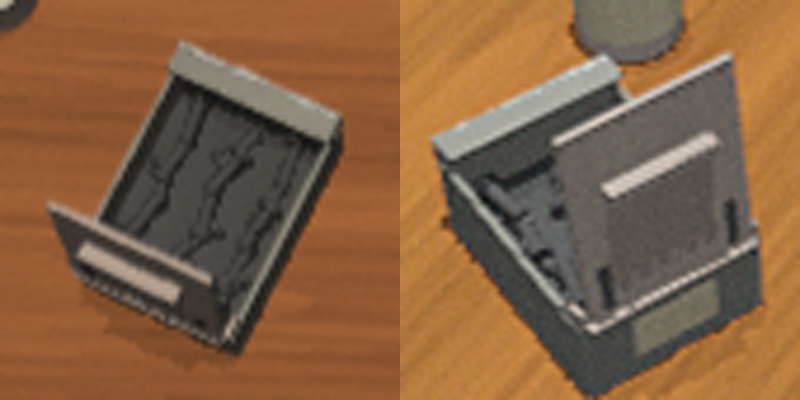

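```bash
cat >fit.py <<'E'
from rig import camera_info
import numpy as np
from scipy.optimize import least_squares
k=85/400
T=lambda u,v:("top",195+u*k,160+v*k); S=lambda u,v:("side",190+(u-400)*k,195+v*k)
def flap(r,y,n,th): return [-66+r*np.cos(th)-n*np.sin(th),y,50+r*np.sin(th)+n*np.cos(th)]
obs=[(T(182,42),[68,50,63]),(T(343,118),[68,-50,63]),(T(328,142),[53,-50,63]),(T(170,72),[53,50,63]),
(S(590,330),[-68,50,50]),(S(757,243),[-68,-50,50]),(S(592,397),[-68,50,0]),(S(762,300),[-68,-50,0]),(S(440,160),[53,50,63]),
(T(50,205),(115,45)),(T(213,280),(115,-45)),(S(553,142),(115,45)),(S(733,55),(115,-45))]
C={n:camera_info(n) for n in("top","side")}
def proj(n,X):
    c=C[n];p=c["intrinsics"]@(c["R"]@X+c["t"]);return p[:2]/p[2]
def world(p,b):
    c,s=np.cos(p[2]),np.sin(p[2]);b=np.array(b)/1000
    return np.array([p[0]+c*b[0]-s*b[1],p[1]+s*b[0]+c*b[1],b[2]])
def res(p):
    return np.concatenate([proj(o[0],world(p,b if len(b)==3 else flap(*b,5,p[3])))-o[1:] for o,b in obs])
if __name__=="__main__":
    f=least_squares(res,[.6,.1,-.4,1.57],loss="soft_l1");print(f.x);print(f.fun.reshape(-1,2).round(1))
    p=f.x
    for n,b in dict(hinge=[-66,0,50],lip=[53,0,58],edge=flap(115,0,5,p[3]),rib_up=flap(75,0,5,p[3]),rib_flat=[9,0,55]).items(): print(n,world(p,b).round(4))
E
python3 fit.py
```

```text
[ 0.58683466  0.1323677  -0.38352345  1.46904264]
[[-0.8  0.9]
 [-0.5  0.3]
 [ 0.2  0.3]
 [-0.8 -0.5]
 [-2.3  0.1]
 [ 0.4 -2.4]
 [-0.7  0.1]
 [-0.  -0.1]
 [ 1.2 -0.8]
 [-0.   0.5]
 [-0.   0.6]
 [ 0.2 -0.4]
 [-0.6 -0.8]]
hinge [0.5256 0.1571 0.05  ]
lip [0.636  0.1125 0.058 ]
edge [0.5318 0.1546 0.1649]
rib_up [0.5281 0.1561 0.1251]
rib_flat [0.5952 0.129  0.055 ]
```

```bash
python3 - <<'E'
from fit import *
c=C["top"];o=-c["R"].T@c["t"]
for uv in[(480,255),(555,170),(558,340),(540,190)]:
    d=c["R"].T@np.linalg.solve(c["intrinsics"],[*uv,1])
    print(uv,[(o+d*(z-o[2])/d[2]).round(2) for z in(0,.1,.3)])
print(proj("top",np.array([.264,-.675,.19])),proj("side",np.array([.264,-.675,.19])))
from rig import sensors
s=sensors.state();R=s["tcp_rot"]
p=[.58683,.13237,-.38352]
for n,b in dict(A=[-10,-300,320],stage=[-130,0,240]).items():
    w=world(p,b);print(n,w,(R.T@(w-s["ee_pos"])*1000).round())
w=np.array([.45,-.45,.32]);print(w,(R.T@(w-s["ee_pos"])*1000).round())
E
```

```text
(480, 255) [array([ 0.49, -0.51,  0.  ]), array([ 0.47, -0.46,  0.1 ]), array([ 0.44, -0.37,  0.3 ])]
(555, 170) [array([ 0.74, -0.73,  0.  ]), array([ 0.7 , -0.66,  0.1 ]), array([ 0.63, -0.53,  0.3 ])]
(558, 340) [array([ 0.28, -0.69,  0.  ]), array([ 0.29, -0.63,  0.1 ]), array([ 0.29, -0.51,  0.3 ])]
(540, 190) [array([ 0.68, -0.68,  0.  ]), array([ 0.65, -0.62,  0.1 ]), array([ 0.58, -0.5 ,  0.3 ])]
[605.42324375 355.22437016] [485.47780649  67.88174536]
A [ 0.46530035 -0.1420941   0.32      ] [-132. -423. -382.]
stage [0.46627408 0.18101432 0.24      ] [ -51. -723. -500.]
[ 0.45 -0.45  0.32] [-132. -142. -255.]
```

```bash
python3 -m jog '[[[1,-45,0,0,0],[1,-90,0,0,0],[1,-140,0,0,-0.1],[1,-140,-30,-27,-0.25],[1,-140,-60,-54,-0.4]]]' 10; python3 - <<'E'
from rig import sensors
import numpy as np
s=sensors.state();R=np.array(s["tcp_rot"])
for w in([.36,-.45,.33],[.45,-.2,.33],[.466,.181,.24]):print((R.T@(np.array(w)-s["ee_pos"])*1000).round())
E
```

```text
t: 0.6
ee_pos: [0.2923, -0.5995, 0.3289]
tcp_rot: [[0.0, 0.701, -0.713], [-0.001, -0.713, -0.701], [-1.0, 0.001, 0.001]]
force: [0.2, 0.4, -0.5]
opening: 0.0575
[  -1.  -59. -153.]
[  -1. -174. -393.]
[  88. -435. -671.]
```

```bash
python3 -m jog '[[[1,0,-15,-40,-0.15],[1,0,-30,-80,-0.3],[1,0,-45,-120,-0.45],[1,0,-59,-153,-0.6],[1,0,-80,-195,-0.75]]]'; python3 - <<'E'
from rig import sensors
import numpy as np
s=sensors.state();R=np.array(s["tcp_rot"])
for w in([.45,-.2,.33],[.466,.181,.24]):print((R.T@(np.array(w)-s["ee_pos"])*1000).round())
E
```

```text
t: 1.1
ee_pos: [0.3752, -0.4051, 0.3284]
tcp_rot: [[-0.0, 0.999, -0.043], [-0.001, -0.043, -0.999], [-1.0, -0.0, 0.001]]
force: [-0.6, 0.3, 0.8]
opening: 0.0173
[  -2.   66. -208.]
[  88.   66. -590.]
```

```bash
python3 -m jog '[[[1,0,13,-42,-0.14],[1,0,26,-84,-0.28],[1,0,40,-126,-0.42],[1,0,53,-168,-0.56],[1,0,66,-208,-0.7]]]'; python3 - <<'E'
from rig import sensors
import numpy as np
s=sensors.state();R=np.array(s["tcp_rot"])
print(-.3835-np.arctan2(R[1,2],R[0,2]))
for w in([.466,.181,.24],):print((R.T@(np.array(w)-s["ee_pos"])*1000).round())
E
```

```text
t: 1.6
ee_pos: [0.4502, -0.1982, 0.3282]
tcp_rot: [[-0.0, 0.788, 0.615], [-0.001, 0.615, -0.788], [-1.0, -0.001, 0.001]]
force: [-0.1, -0.4, 1.0]
opening: 0.0004
0.5244468151594583
[  88.  246. -289.]
```

```bash
python3 -m jog '[[[1,0,31,-36,-0.11],[1,0,62,-72,-0.22],[1,0,92,-108,-0.33],[1,0,123,-144,-0.44],[1,0,154,-180,-0.524]]]'; python3 - <<'E'
from rig import sensors
import numpy as np
s=sensors.state();R=np.array(s["tcp_rot"])
print(-.3835-np.arctan2(R[1,2],R[0,2]))
for w in([.466,.181,.24],):print((R.T@(np.array(w)-s["ee_pos"])*1000).round())
E
```

```text
t: 2.1
ee_pos: [0.4603, 0.0401, 0.3278]
tcp_rot: [[-0.0, 0.371, 0.929], [-0.002, 0.929, -0.371], [-1.0, -0.002, 0.001]]
force: [1.2, -0.4, -0.0]
opening: 0.0005
-0.003483662880210847
[ 88. 133. -47.]
```

```bash
python3 -m jog '[[[1,25,44,-16,0],[1,50,88,-32,0],[1,75,133,-47,0],[1,88,133,-47,0],[1,88,133,-47,0]]]'; cat >rel.py <<'E'
from rig import sensors
import numpy as np
def boxtcp(s,p=(.58683,.13237,-.38352)):
    c,q=np.cos(p[2]),np.sin(p[2]);d=np.array(s["ee_pos"])-[p[0],p[1],0]
    return np.array([c*d[0]+q*d[1],-q*d[0]+c*d[1],d[2]])*1000
if __name__=="__main__":
    s=sensors.state();print("box",boxtcp(s).round(1),"F",np.round(s["force"],1),s["t"])
E
python3 rel.py; python3 - <<'E'
from rig import *
import cv2
cv2.imwrite("pics/w1.png",read_camera("wrist")[:,:,::-1])
E
```

```text
t: 2.6
ee_pos: [0.4644, 0.1822, 0.2374]
tcp_rot: [[-0.004, 0.367, 0.93], [-0.002, 0.93, -0.367], [-1.0, -0.004, -0.003]]
force: [-0.7, -0.3, -0.2]
opening: 0.0006
box [-132.2    0.4  237.4] F [-0.7 -0.3 -0.2] 2.6
```

View pics/w1.png

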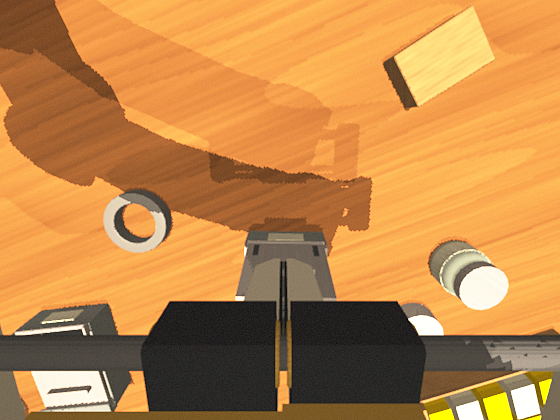

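The wrist view shows the open box centred under the fingers. Its hinge rim runs from about (246,238) to (328,236). I'll compare that with the fit.

```bash
python3 - <<'E'
from fit import *
from rig import sensors
s=sensors.state();w=camera_info("wrist");T=w["T_tool_cam"];K=w["intrinsics"]
for b in([-68,50,50],[-68,-50,50],[-68,50,0],[-68,-50,0]):
    X=world([.58683,.13237,-.38352],b);t=np.array(s["tcp_rot"]).T@(X-s["ee_pos"]);c=T[:3,:3].T@(t-T[:3,3]);q=K@c;print(b,q[:2]/q[2])
E
```

```text
[-68, 50, 50] [325.38051596 242.29915725]
[-68, -50, 50] [242.72865891 241.69190953]
[-68, 50, 0] [321.05708602 229.36507319]
[-68, -50, 0] [247.04882279 228.82445092]
```

```bash
python3 -m jog '[[[1,45,2,0,0],[1,90,2,0,0],[1,117,2,10,0],[1,117,2,30,0],[1,117,2,42,0]]]'; python3 rel.py
```

```text
t: 3.15
ee_pos: [0.5061, 0.1648, 0.1218]
tcp_rot: [[-0.003, 0.371, 0.928], [-0.004, 0.928, -0.371], [-1.0, -0.004, -0.001]]
force: [-0.4, 0.4, 0.8]
opening: 0.0007
box [-87.   -0.2 121.8] F [-0.4  0.4  0.8] 3.15
```

```bash
python3 - <<'E'
import numpy as np
for d in range(84,-7,-6):
    t=np.radians(d);r=58+10*d/84;c,s=np.cos(t),np.sin(t)
    x=-66+min(r*c-5*s,75*c-14*s);print(d,round(x-7.5,1),round(50+r*s+5*c,1), "rib" if 75*c-14*s<r*c-5*s else "")
E
```

```text
84 -79.6 118.2 rib
78 -71.6 116.9 rib
72 -63.6 114.9 rib
66 -55.8 112.2 rib
60 -48.1 108.9 rib
54 -40.7 105.1 rib
48 -34.6 100.7 
42 -30.0 95.9 
36 -26.0 90.7 
30 -22.7 85.1 
24 -19.9 79.3 
18 -17.8 73.3 
12 -16.4 67.2 
6 -15.6 61.1 
0 -15.5 55.0 
-6 -16.0 49.0
```

```bash
python3 -m jog '[[[1,3,0,7,0],[1,5,0,15,0],[1,7,0,23,0],[1,10,0,31,0],[1,13,0,39,0]]]'; python3 rel.py
```

```text
t: 3.65
ee_pos: [0.5428, 0.1502, 0.1088]
tcp_rot: [[-0.003, 0.371, 0.929], [-0.004, 0.929, -0.371], [-1.0, -0.004, -0.001]]
force: [-0.8, 0.3, 0.6]
opening: 0.0006
box [-47.5   0.  108.8] F [-0.8  0.3  0.6] 3.65
```

```bash
python3 -m jog '[[[1,4,0,7,0],[1,8,0,13,0],[1,13,0,18,0],[1,18,0,22,0],[1,20,0,24,0]]]'; python3 rel.py;python3 - <<'E'
from rig import *
import cv2,numpy as np
r=lambda x:cv2.resize(x,(400,400),interpolation=cv2.INTER_CUBIC)
a=read_camera("side")[180:300,170:290,::-1];b=read_camera("top")[145:265,180:300,::-1]
cv2.imwrite("pics/m1.png",np.hstack([r(a),r(b)]))
E
```

```text
t: 4.15
ee_pos: [0.5679, 0.1407, 0.0894]
tcp_rot: [[0.002, 0.372, 0.928], [-0.004, 0.928, -0.372], [-1.0, -0.003, 0.003]]
force: [5.1, -3.5, 12.6]
opening: 0.0002
box [-20.7   0.6  89.4] F [ 5.1 -3.5 12.6] 4.15
```

View pics/m1.png

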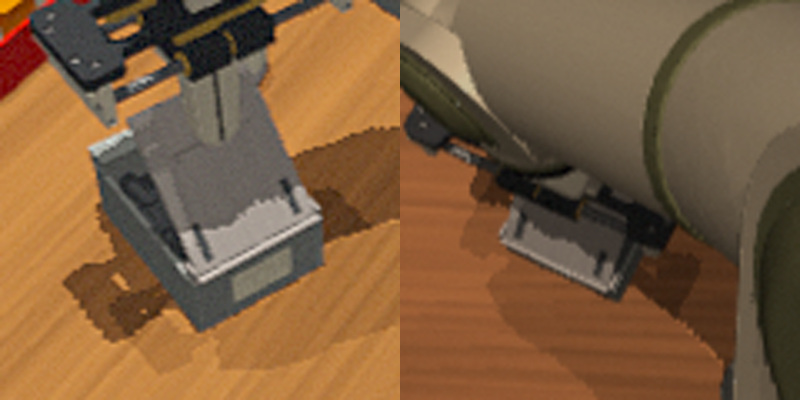

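The finger is on the flap's outer face close behind the rib, with the flap at about 35°. The box hasn't moved. I'll hold a moment to see the static force.

```bash
python3 -m jog '[[[1,0,0,0,0],[1,0,0,0,0]]]'; python3 rel.py;python3 - <<'E'
from rig import *
import cv2,numpy as np
cv2.imwrite("pics/w2.png",cv2.resize(read_camera("wrist")[120:330,140:420,::-1],None,fx=2,fy=2))
E
```

```text
t: 4.45
ee_pos: [0.5686, 0.1403, 0.0895]
tcp_rot: [[0.003, 0.372, 0.928], [-0.004, 0.928, -0.372], [-1.0, -0.003, 0.004]]
force: [1.4, -1.8, 4.6]
opening: 0.0005
box [-19.9   0.5  89.5] F [ 1.4 -1.8  4.6] 4.45
```

View pics/w2.png

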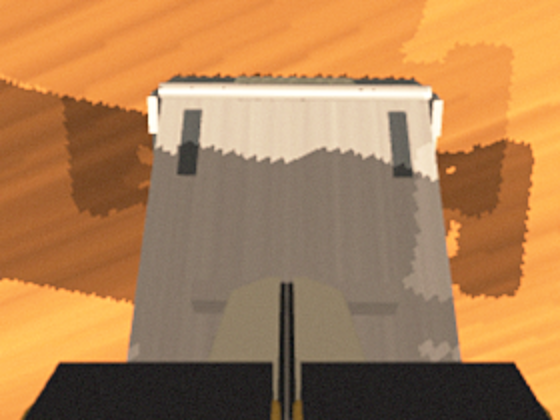

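```bash
python3 - <<'E'
from fit import *
from rel import boxtcp
s=sensors.state() if 0 else __import__("rig").sensors.state()
w=camera_info("wrist");T=w["T_tool_cam"];K=w["intrinsics"];R=np.array(s["tcp_rot"])
def pix(t): c=T[:3,:3].T@(np.array(t)/1000-T[:3,3]);q=K@c;return (q[:2]/q[2]-[140,120])*2
print("tip back",pix([0,0,-7.5]),pix([0,17,-7.5]),"front",pix([0,17,7.5]))
def bx(b):
    X=world([.58683,.13237,-.38352],b);return pix(R.T@(X-s["ee_pos"])*1000)
print("hinge rim",bx([-68,50,50]),bx([-68,-50,50]))
for d in(20,26,32,38):
  for sl in(0,8,15):
    t=np.radians(d);print(d,sl,"rib foot",bx(flap(75+sl,28,5,t)).round(),"top",bx(flap(75+sl,28,14,t)).round(),bx(flap(75+sl,-28,14,t)).round(),"far top",bx(flap(81+sl,-28,14,t)).round(), "flap edge line w at r60", bx(flap(60+sl,45,5,t)).round())
E
```

```text
tip back [288.15584327 242.19905082] [343.24875909 242.23492463] front [342.04681621 286.98825078]
hinge rim [431.1544589   92.96112815] [142.80873079  92.05245564]
20 0 rib foot [370. 318.] top [373. 321.] [199. 320.] far top [199. 339.] flap edge line w at r60 [420. 273.]
20 8 rib foot [370. 342.] top [373. 346.] [199. 346.] far top [199. 365.] flap edge line w at r60 [421. 297.]
20 15 rib foot [370. 363.] top [374. 368.] [199. 368.] far top [198. 387.] flap edge line w at r60 [421. 318.]
26 0 rib foot [373. 318.] top [377. 318.] [196. 317.] far top [195. 337.] flap edge line w at r60 [424. 271.]
26 8 rib foot [373. 343.] top [377. 344.] [195. 344.] far top [195. 364.] flap edge line w at r60 [425. 296.]
26 15 rib foot [374. 365.] top [377. 368.] [195. 367.] far top [194. 387.] flap edge line w at r60 [426. 318.]
32 0 rib foot [376. 315.] top [380. 312.] [193. 311.] far top [192. 332.] flap edge line w at r60 [428. 268.]
32 8 rib foot [377. 341.] top [381. 339.] [191. 339.] far top [191. 360.] flap edge line w at r60 [429. 293.]
32 15 rib foot [377. 365.] top [381. 364.] [191. 363.] far top [190. 384.] flap edge line w at r60 [431. 315.]
38 0 rib foot [379. 309.] top [383. 303.] [189. 302.] far top [188. 323.] flap edge line w at r60 [432. 261.]
38 8 rib foot [380. 336.] top [385. 331.] [188. 330.] far top [186. 351.] flap edge line w at r60 [434. 287.]
38 15 rib foot [382. 360.] top [386. 356.] [186. 355.] far top [185. 377.] flap edge line w at r60 [436. 310.]
```

The rib pixels match flap_slide of about 0 at about 35°. The fingertip is about 5 mm on the hinge side of the rib. I'll continue down along the arc.

```bash
python3 -m jog '[[[1,5,0,1,0],[1,11,0,2,0],[1,17,0,2,0],[1,22,0,2,0],[1,26,0,2,0]]]'; python3 rel.py
```

```text
t: 5.0
ee_pos: [0.5694, 0.1396, 0.0627]
tcp_rot: [[0.001, 0.372, 0.928], [-0.004, 0.928, -0.372], [-1.0, -0.003, 0.002]]
force: [-0.9, 0.6, 0.1]
opening: 0.0004
box [-18.9   0.2  62.7] F [-0.9  0.6  0.1] 5.0
```

```bash
python3 -m jog '[[[1,2,0,0,0],[1,4,0,0,0],[1,6,0,0,0],[1,7,0,0,0],[1,7,0,0,0]]]'; python3 rel.py
```

```text
t: 5.5
ee_pos: [0.5695, 0.1397, 0.0557]
tcp_rot: [[0.001, 0.372, 0.928], [-0.004, 0.928, -0.372], [-1.0, -0.003, 0.002]]
force: [-0.5, 0.1, 2.0]
opening: 0.0007
box [-18.8   0.3  55.7] F [-0.5  0.1  2. ] 5.5
```

```bash
python3 -m jog '[[[1,0.5,0,0,0],[1,1,0,0,0],[1,1,0,0,0]]]'; python3 rel.py;python3 - <<'E'
from rig import *
import cv2,numpy as np
a=cv2.resize(read_camera("wrist")[120:330,170:390,::-1],(420,400))
b=cv2.resize(read_camera("side")[195:275,190:270,::-1],(380,400) ,interpolation=cv2.INTER_CUBIC)
cv2.imwrite("pics/w3.png",np.hstack([a,b]))
E
```

```text
t: 5.8
ee_pos: [0.5696, 0.1397, 0.0548]
tcp_rot: [[0.001, 0.372, 0.928], [-0.004, 0.928, -0.372], [-1.0, -0.003, 0.003]]
force: [0.6, 0.8, 3.6]
opening: 0.0005
box [-18.7   0.3  54.8] F [0.6 0.8 3.6] 5.8
```

View pics/w3.png

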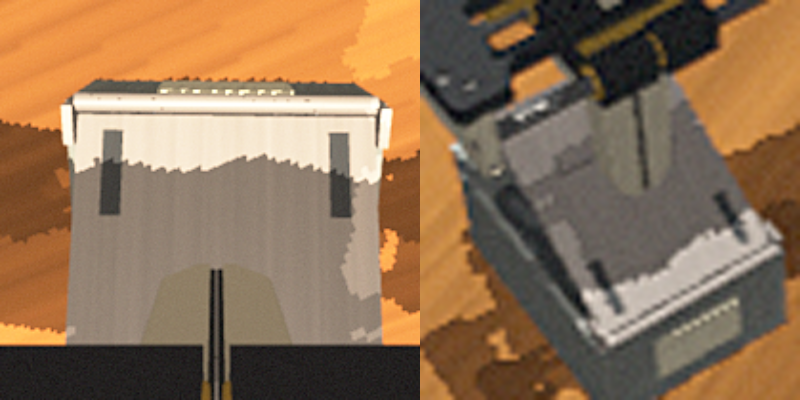

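```bash
python3 - <<'E'
from fit import *
P=[.58683,.13237,-.38352]
f=lambda b:((proj("side",world(P,b))-[190,195])*[4.75,5]+[420,0]).round()
print("lip inner L top",f([53,50,63]),"outer",f([68,50,63]),"rim L hinge",f([-68,50,50]),"lip",f([53,50,50]))
for t in(0,.06,.12,.2):print(t,"edgeL",f(flap(115,45,5,t)),"ribL",f(flap(75,28,14,t)),f(flap(75,28,5,t)),"hinge",f(flap(0,45,5,t)))
E
```

```text
lip inner L top [466. 166.] outer [451. 147.] rim L hinge [601. 351.] lip [470. 186.]
0 edgeL [481. 179.] ribL [552. 200.] [554. 214.] hinge [607. 335.]
0.06 edgeL [480. 169.] ribL [552. 195.] [554. 208.] hinge [607. 336.]
0.12 edgeL [479. 160.] ribL [553. 190.] [554. 202.] hinge [608. 336.]
0.2 edgeL [479. 148.] ribL [554. 184.] [554. 195.] hinge [608. 337.]
```

```bash
python3 - <<'E'
from rig import *
import cv2,numpy as np
from fit import *
P=[.58683,.13237,-.38352]
a=cv2.resize(read_camera("side")[200:275,195:275,::-1],None,fx=8,fy=8,interpolation=cv2.INTER_CUBIC)
f=lambda b:tuple(int(v) for v in (proj("side",world(P,b))-[195,200])*8+4)
for t,c in((0,(0,0,255)),(.2,(0,255,0))):
    for b in [(115,45,5),(75,28,14),(0,45,5),(60,45,5)]: cv2.circle(a,f(flap(*b,t)),3,c,-1)
for b in([53,50,63],[68,50,63],[-68,50,50],[-68,-50,50],[-68,50,0]):cv2.circle(a,f(b),3,(255,0,0),-1)
cv2.imwrite("pics/s3.png",a)
E
```

```text
(no output)
```

View pics/s3.png

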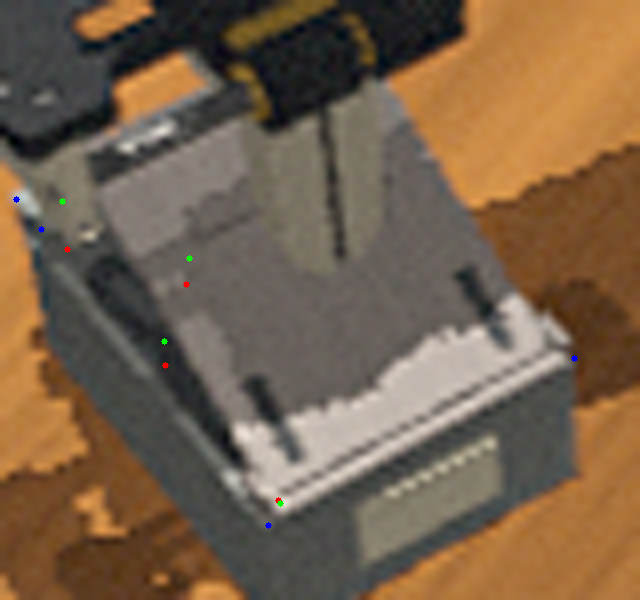

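```bash
python3 - <<'E'
from fit import *
from rig import sensors
s=sensors.state();R=np.array(s["tcp_rot"])
for t in([0,0,0],[0,0,-7.5],[0,0,7.5],[0,17,0],[0,-17,0],[-20,0,-7.5]):
    print(t,((proj("side",s["ee_pos"]+R@np.array(t)/1000)-[195,200])*8+4).round())
P=[.58683,.13237,-.38352]
for b in [(115,45,5),(115,-45,5),(75,28,14),(75,28,5),(0,45,5),(0,-45,5),(10,45,5),(10,-45,5)]:print(b,[tuple(((proj("side",world(P,flap(*b,t)))-[195,200])*8+4).round()) for t in(0,.1,.2,.3,.4)])
print(s["force"],s["wrist_torque"])
E
```

```text
[0, 0, 0] [326. 322.]
[0, 0, -7.5] [341. 338.]
[0, 0, 7.5] [312. 306.]
[0, 17, 0] [275. 349.]
[0, -17, 0] [377. 295.]
[-20, 0, -7.5] [335. 290.]
(115, 45, 5) [(np.float64(68.0), np.float64(250.0)), (np.float64(64.0), np.float64(224.0)), (np.float64(63.0), np.float64(201.0)), (np.float64(64.0), np.float64(181.0)), (np.float64(66.0), np.float64(163.0))]
(115, -45, 5) [(np.float64(333.0), np.float64(117.0)), (np.float64(332.0), np.float64(91.0)), (np.float64(333.0), np.float64(68.0)), (np.float64(337.0), np.float64(47.0)), (np.float64(342.0), np.float64(29.0))]
(75, 28, 14) [(np.float64(187.0), np.float64(285.0)), (np.float64(187.0), np.float64(270.0)), (np.float64(189.0), np.float64(258.0)), (np.float64(192.0), np.float64(248.0)), (np.float64(197.0), np.float64(240.0))]
(75, 28, 5) [(np.float64(190.0), np.float64(306.0)), (np.float64(189.0), np.float64(290.0)), (np.float64(189.0), np.float64(276.0)), (np.float64(191.0), np.float64(263.0)), (np.float64(194.0), np.float64(253.0))]
(0, 45, 5) [(np.float64(279.0), np.float64(501.0)), (np.float64(280.0), np.float64(502.0)), (np.float64(281.0), np.float64(503.0)), (np.float64(282.0), np.float64(505.0)), (np.float64(283.0), np.float64(506.0))]
(0, -45, 5) [(np.float64(555.0), np.float64(350.0)), (np.float64(556.0), np.float64(351.0)), (np.float64(557.0), np.float64(353.0)), (np.float64(558.0), np.float64(354.0)), (np.float64(559.0), np.float64(355.0))]
(10, 45, 5) [(np.float64(259.0), np.float64(478.0)), (np.float64(260.0), np.float64(477.0)), (np.float64(261.0), np.float64(476.0)), (np.float64(262.0), np.float64(476.0)), (np.float64(264.0), np.float64(476.0))]
(10, -45, 5) [(np.float64(534.0), np.float64(329.0)), (np.float64(535.0), np.float64(327.0)), (np.float64(536.0), np.float64(327.0)), (np.float64(538.0), np.float64(326.0)), (np.float64(539.0), np.float64(326.0))]
[0.04376565 0.72943755 2.51974734] [-0.04123106 -0.32285174  0.04122967]
```

Two cues disagree. TCP height 54.8 mm implies the flap is flat, but the side view shows the flap still raised by about 0.3 rad, with the visible fingertip (340,262) higher than the projected TCP. The contact force is only 2–3 N, so I'll keep pressing down in small steps.

```bash
python3 -m jog '[[[1,1,0,0,0],[1,2,0,0,0],[1,3,0,0,0],[1,4,0,0,0],[1,4,0,0,0]]]'; python3 rel.py
```

```text
t: 6.45
ee_pos: [0.5695, 0.1397, 0.0506]
tcp_rot: [[0.001, 0.372, 0.928], [-0.004, 0.928, -0.372], [-1.0, -0.003, 0.002]]
force: [0.7, 0.6, 3.3]
opening: 0.0006
box [-18.8   0.3  50.6] F [0.7 0.6 3.3] 6.45
```

```bash
python3 -m jog '[[[1,1.5,0,0,0],[1,3,0,0,0],[1,4.5,0,0,0],[1,6,0,0,0],[1,6,0,0,0]]]'; python3 rel.py
```

```text
t: 6.95
ee_pos: [0.5694, 0.1397, 0.0443]
tcp_rot: [[0.001, 0.372, 0.928], [-0.004, 0.928, -0.372], [-1.0, -0.003, 0.002]]
force: [0.6, -0.6, 2.3]
opening: 0.0002
box [-18.9   0.3  44.3] F [ 0.6 -0.6  2.3] 6.95
```

```bash
python3 -m jog '[[[1,1,0,0,0],[1,2,0,0,0],[1,3,0,0,0],[1,3,0,0,0]]]'; python3 rel.py;python3 - <<'E'
from rig import *
import cv2,numpy as np
a=cv2.resize(read_camera("side")[200:275,195:275,::-1],None,fx=5,fy=5,interpolation=cv2.INTER_CUBIC)
b=cv2.resize(read_camera("wrist")[100:380,140:420,::-1],(375,375))
cv2.imwrite("pics/s4.png",np.hstack([a,b]))
E
```

```text
t: 7.35
ee_pos: [0.5694, 0.1396, 0.0412]
tcp_rot: [[0.001, 0.372, 0.928], [-0.004, 0.928, -0.372], [-1.0, -0.003, 0.002]]
force: [1.2, 0.7, 2.8]
opening: 0.0004
box [-18.9   0.2  41.2] F [1.2 0.7 2.8] 7.35
```

View pics/s4.png

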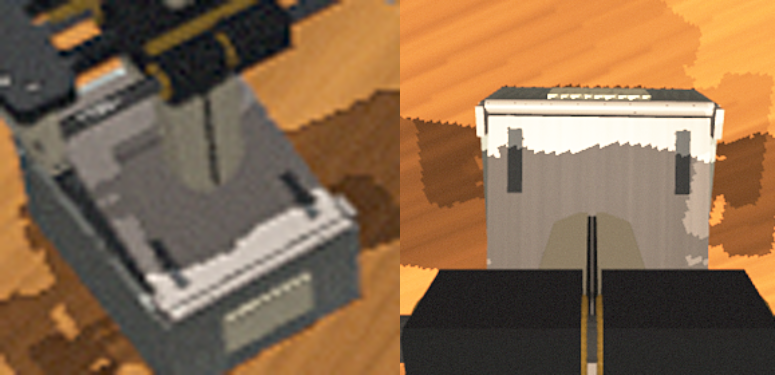

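The flap is nearly flat now, with its left edge corner at about (68,140) in the crop. Force is still only spring level, so I'll continue down.

```bash
python3 -m jog '[[[1,1,0,0,0],[1,2,0,0,0],[1,3,0,0,0],[1,3,0,0,0]]]'; python3 rel.py
```

```text
t: 7.85
ee_pos: [0.5693, 0.1396, 0.0381]
tcp_rot: [[0.0, 0.372, 0.928], [-0.004, 0.928, -0.372], [-1.0, -0.004, 0.002]]
force: [1.2, 0.3, 2.2]
opening: 0.0004
box [-18.9   0.2  38.1] F [1.2 0.3 2.2] 7.85
```

```bash
python3 -m jog '[[[1,1,0,0,0],[1,2,0,0,0],[1,2,0,0,0]]]'; python3 rel.py
```

```text
t: 8.15
ee_pos: [0.5693, 0.1396, 0.036]
tcp_rot: [[0.0, 0.372, 0.928], [-0.004, 0.928, -0.372], [-1.0, -0.004, 0.002]]
force: [1.4, -0.9, 3.0]
opening: 0.0004
box [-19.    0.2  36. ] F [ 1.4 -0.9  3. ] 8.15
```

```bash
python3 -m jog '[[[1,1,0,0,0],[1,2,0,0,0],[1,2,0,0,0]]]'; python3 rel.py
```

```text
t: 8.45
ee_pos: [0.5693, 0.1396, 0.0339]
tcp_rot: [[0.0, 0.372, 0.928], [-0.004, 0.928, -0.372], [-1.0, -0.004, 0.002]]
force: [2.1, -0.9, 2.3]
opening: 0.0006
box [-19.    0.2  33.9] F [ 2.1 -0.9  2.3] 8.45
```

```bash
python3 -m jog '[[[1,1,0,0,0],[1,2,0,0,0],[1,2,0,0,0]]]'; python3 rel.py
```

```text
t: 8.75
ee_pos: [0.5693, 0.1396, 0.0318]
tcp_rot: [[0.0, 0.372, 0.928], [-0.004, 0.928, -0.372], [-1.0, -0.004, 0.002]]
force: [2.5, -0.7, 4.3]
opening: 0.0005
box [-18.9   0.1  31.8] F [ 2.5 -0.7  4.3] 8.75
```

```bash
python3 -m jog '[[[1,0.5,0,0,0],[1,1,0,0,0],[1,1,0,0,0]]]'; python3 rel.py
```

```text
t: 9.05
ee_pos: [0.5693, 0.1396, 0.0307]
tcp_rot: [[0.0, 0.372, 0.928], [-0.004, 0.928, -0.372], [-1.0, -0.004, 0.002]]
force: [3.2, -0.8, 2.7]
opening: 0.0002
box [-18.9   0.1  30.7] F [ 3.2 -0.8  2.7] 9.05
```

```bash
python3 -m jog '[[[1,0.5,0,0,0],[1,1,0,0,0],[1,1,0,0,0]]]'; python3 rel.py;python3 - <<'E'
from rig import *
import cv2,numpy as np
a=cv2.resize(read_camera("side")[200:275,195:275,::-1],None,fx=7,fy=7,interpolation=cv2.INTER_CUBIC)
cv2.imwrite("pics/s5.png",a)
E
```

```text
t: 9.35
ee_pos: [0.5694, 0.1396, 0.0297]
tcp_rot: [[0.0, 0.372, 0.928], [-0.004, 0.928, -0.372], [-1.0, -0.004, 0.002]]
force: [2.0, -0.0, 3.5]
opening: 0.0007
box [-18.9   0.2  29.7] F [ 2.  -0.   3.5] 9.35
```

View pics/s5.png

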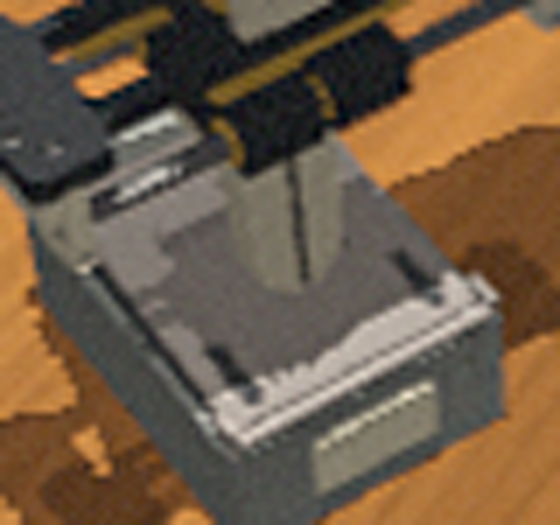

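The flap now looks flat on the box, but the TCP reads 25 mm below its surface. Before pushing forward I'll locate the visible tip in the tool frame from the existing pictures, using free air (w1) and contact (s5).

```bash
python3 - <<'E'
from fit import *
from rig import sensors
w=camera_info("wrist");T=w["T_tool_cam"];K=w["intrinsics"]
for x in(0,-10,-20,-25,-30):
  print("x",x,[(z,int((lambda q:q[1]/q[2])(K@(T[:3,:3].T@(np.array([x,0,z])/1000-T[:3,3]))))) for z in(-12,-7.5,0,7.5,12)],end=" side ")
  s=sensors.state();R=np.array(s["tcp_rot"])
  print([tuple(((proj("side",s["ee_pos"]+R@np.array([x,0,z])/1000)-[195,200])*7+3).round().astype(int).tolist()) for z in(-7.5,0,7.5)])
print(s["joint_positions"],s["joint_torque"])
import cv2
a=cv2.imread("pics/w1.png");print(a[225:305:4,283].tolist());print(a[225:305:4,276].tolist())
E
```

```text
x 0 [(-12, 234), (-7.5, 241), (0, 252), (7.5, 263), (12, 270)] side [(304, 347), (292, 333), (279, 319)]
x -10 [(-12, 239), (-7.5, 247), (0, 258), (7.5, 270), (12, 277)] side [(302, 327), (289, 313), (277, 299)]
x -20 [(-12, 245), (-7.5, 253), (0, 265), (7.5, 277), (12, 284)] side [(299, 306), (287, 292), (274, 278)]
x -25 [(-12, 249), (-7.5, 257), (0, 269), (7.5, 281), (12, 289)] side [(298, 296), (286, 282), (273, 268)]
x -30 [(-12, 252), (-7.5, 260), (0, 273), (7.5, 286), (12, 293)] side [(297, 285), (284, 271), (272, 257)]
[ 0.03553316  0.71251451 -0.56496825  2.01756612  0.67157235  0.6040337
  0.19826256] [-6.06806204e-01 -6.70524001e+01 -8.43014628e+00 -1.18022999e+01
 -4.26816875e-01  2.63112439e-01 -5.66737013e-03]
[[38, 77, 123], [40, 80, 137], [89, 110, 119], [104, 132, 142], [95, 108, 122], [82, 95, 108], [85, 96, 115], [85, 96, 108], [88, 101, 110], [75, 86, 94], [58, 62, 73], [87, 99, 109], [99, 108, 125], [65, 72, 80], [59, 64, 78], [61, 71, 79], [64, 70, 82], [62, 64, 75], [86, 99, 114], [90, 96, 106]]
[[42, 79, 134], [36, 72, 119], [90, 109, 124], [101, 125, 141], [96, 109, 125], [82, 92, 107], [86, 99, 111], [85, 98, 109], [86, 94, 110], [104, 127, 145], [101, 124, 140], [101, 125, 144], [100, 124, 140], [100, 124, 141], [96, 122, 138], [104, 129, 141], [96, 122, 138], [100, 123, 140], [102, 126, 143], [78, 98, 111]]
```

The free-air and contact views agree: the shut fingertips end about 26 mm behind the nominal TCP. So TCP z of about 0.030 is flap surface at about 55–56 mm. I'll press until the force rises.

```bash
python3 -m jog '[[[1,0.5,0,0,0],[1,1,0,0,0],[1,1,0,0,0]]]'; python3 rel.py
```

```text
t: 9.7
ee_pos: [0.5693, 0.1395, 0.0286]
tcp_rot: [[0.0, 0.372, 0.928], [-0.004, 0.928, -0.372], [-1.0, -0.004, 0.001]]
force: [2.0, -1.4, 2.9]
opening: 0.0009
box [-18.9   0.1  28.6] F [ 2.  -1.4  2.9] 9.7
```

```bash
python3 -m jog '[[[1,0.5,0,0,0],[1,1,0,0,0],[1,1,0,0,0]]]'; python3 rel.py
```

```text
t: 10.0
ee_pos: [0.5693, 0.1396, 0.0276]
tcp_rot: [[0.0, 0.372, 0.928], [-0.004, 0.928, -0.372], [-1.0, -0.004, 0.001]]
force: [2.7, -0.9, 4.5]
opening: 0.0005
box [-18.9   0.1  27.6] F [ 2.7 -0.9  4.5] 10.0
```

```bash
python3 -m jog '[[[1,0.7,0,0,0],[1,1.4,0,0,0],[1,1.4,0,0,0]]]'; python3 rel.py
```

```text
t: 10.3
ee_pos: [0.5693, 0.1395, 0.026]
tcp_rot: [[-0.0, 0.372, 0.928], [-0.004, 0.928, -0.372], [-1.0, -0.004, 0.001]]
force: [1.8, 0.4, 4.1]
opening: 0.0005
box [-19.    0.1  26. ] F [1.8 0.4 4.1] 10.3
```

```bash
python3 -m jog '[[[1,0.7,0,0,0],[1,1.4,0,0,0],[1,1.4,0,0,0]]]'; python3 rel.py
```

```text
t: 10.6
ee_pos: [0.5695, 0.1396, 0.0248]
tcp_rot: [[0.0, 0.372, 0.928], [-0.004, 0.928, -0.372], [-1.0, -0.004, 0.002]]
force: [2.9, -1.2, 6.3]
opening: 0.0004
box [-18.8   0.2  24.8] F [ 2.9 -1.2  6.3] 10.6
```

```bash
python3 -m jog '[[[1,0.7,0,0,0],[1,1.4,0,0,0],[1,1.4,0,0,0]]]'; python3 rel.py
```

```text
t: 10.9
ee_pos: [0.5696, 0.1396, 0.0241]
tcp_rot: [[0.001, 0.372, 0.928], [-0.004, 0.928, -0.372], [-1.0, -0.004, 0.002]]
force: [0.9, -0.6, 14.5]
opening: 0.0004
box [-18.7   0.2  24.1] F [ 0.9 -0.6 14.5] 10.9
```

The force rose stiffly to 14.5 N at TCP z = 24.1 mm, so the flap is flat on the box. I'll ease off a little and push forward towards the rib under light down-pressure.

```bash
python3 -m jog '[[[1,-0.5,0,0,0],[1,-0.5,0,3,0],[1,-0.5,0,6,0],[1,-0.5,0,9,0],[1,-0.5,0,9,0]]]'; python3 rel.py
```

```text
t: 11.4
ee_pos: [0.5774, 0.1363, 0.0247]
tcp_rot: [[0.0, 0.372, 0.928], [-0.004, 0.928, -0.372], [-1.0, -0.004, 0.002]]
force: [0.5, -0.9, 7.1]
opening: 0.0005
box [-10.2   0.1  24.7] F [ 0.5 -0.9  7.1] 11.4
```

```bash
python3 -m jog '[[[1,0,0,2,0],[1,0,0,4,0],[1,0,0,6,0],[1,0,0,8,0],[1,0,0,8,0]]]'; python3 rel.py
```

```text
t: 11.9
ee_pos: [0.5836, 0.1337, 0.0246]
tcp_rot: [[-0.002, 0.371, 0.928], [-0.004, 0.928, -0.371], [-1.0, -0.005, 0.0]]
force: [-1.4, -0.8, 7.0]
opening: 0.0008
box [-3.5  0.  24.6] F [-1.4 -0.8  7. ] 11.9
```

```bash
python3 -m jog '[[[1,0,0,2,0],[1,0,0,4,0],[1,0,0,6,0],[1,0,0,6,0]]]'; python3 rel.py
```

```text
t: 12.3
ee_pos: [0.5869, 0.1324, 0.0244]
tcp_rot: [[-0.005, 0.37, 0.929], [-0.004, 0.929, -0.37], [-1.0, -0.006, -0.003]]
force: [-4.5, 1.3, 7.8]
opening: 0.0004
box [ 0.1  0.  24.4] F [-4.5  1.3  7.8] 12.3
```

```bash
python3 -m jog '[[[1,-0.2,0,2,0],[1,-0.2,0,4,0],[1,-0.2,0,6,0],[1,-0.2,0,6,0]]]'; python3 rel.py
```

```text
t: 12.7
ee_pos: [0.5902, 0.1309, 0.0243]
tcp_rot: [[-0.008, 0.369, 0.929], [-0.004, 0.929, -0.369], [-1.0, -0.007, -0.006]]
force: [-3.2, 1.3, 7.1]
opening: 0.0002
box [ 3.7 -0.1 24.3] F [-3.2  1.3  7.1] 12.7
```

```bash
python3 -m jog '[[[1,-0.3,0,2,0],[1,-0.3,0,4,0],[1,-0.3,0,6,0],[1,-0.3,0,7,0],[1,-0.3,0,7,0]]]'; python3 rel.py
```

```text
t: 13.2
ee_pos: [0.5944, 0.1291, 0.0242]
tcp_rot: [[-0.012, 0.368, 0.93], [-0.004, 0.93, -0.368], [-1.0, -0.008, -0.009]]
force: [-4.0, 0.8, 6.6]
opening: 0.0005
box [ 8.3 -0.2 24.2] F [-4.   0.8  6.6] 13.2
```

```bash
python3 -m jog '[[[1,-0.2,0,2,0],[1,-0.2,0,4,0],[1,-0.2,0,5,0],[1,-0.2,0,5,0]]]'; python3 rel.py
```

```text
t: 13.6
ee_pos: [0.5968, 0.1281, 0.0241]
tcp_rot: [[-0.015, 0.367, 0.93], [-0.003, 0.93, -0.367], [-1.0, -0.009, -0.013]]
force: [-3.2, 0.4, 7.8]
opening: 0.0004
box [10.8 -0.2 24.1] F [-3.2  0.4  7.8] 13.6
```

```bash
python3 -m jog '[[[1,-0.3,0,2,0],[1,-0.3,0,4,0],[1,-0.3,0,6,0],[1,-0.3,0,6,0]]]'; python3 rel.py; python3 - <<'E'
from rig import *
import cv2,numpy as np
a=cv2.resize(read_camera("side")[190:280,190:280,::-1],(400,400),interpolation=cv2.INTER_CUBIC)
b=cv2.resize(read_camera("wrist")[100:380,140:420,::-1],(400,400))
cv2.imwrite("pics/s6.png",np.hstack([a,b]))
E
```

```text
t: 14.0
ee_pos: [0.6002, 0.1266, 0.024]
tcp_rot: [[-0.018, 0.367, 0.93], [-0.003, 0.93, -0.367], [-1.0, -0.01, -0.016]]
force: [-3.2, 0.7, 6.8]
opening: 0.0003
box [14.5 -0.3 24. ] F [-3.2  0.7  6.8] 14.0
```

View pics/s6.png

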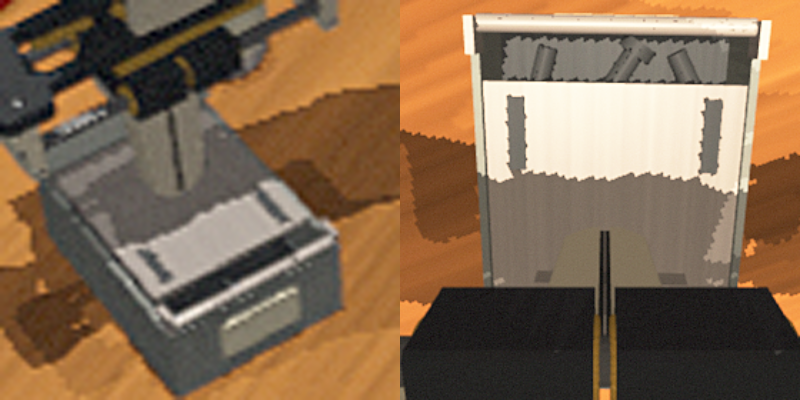

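The flap has moved forward. A gap of about 15 mm shows between the hinge rim (row 30) and the flap's rear edge (row 82). The box hasn't moved. I'll push on to the stop.

```bash
python3 -m jog '[[[1,-0.3,0,2,0],[1,-0.3,0,4,0],[1,-0.3,0,4,0]]]'; python3 rel.py
```

```text
t: 14.4
ee_pos: [0.6004, 0.1266, 0.0237]
tcp_rot: [[-0.023, 0.365, 0.931], [-0.003, 0.931, -0.365], [-1.0, -0.011, -0.021]]
force: [-7.6, 3.9, 6.6]
opening: 0.0003
box [14.7 -0.3 23.7] F [-7.6  3.9  6.6] 14.4
```

```bash
python3 -m jog '[[[1,-0.3,0,2,0],[1,-0.3,0,4,0],[1,-0.3,0,4,0]]]'; python3 rel.py
```

```text
t: 14.7
ee_pos: [0.6002, 0.1267, 0.0234]
tcp_rot: [[-0.029, 0.363, 0.931], [-0.002, 0.932, -0.364], [-1.0, -0.012, -0.026]]
force: [-8.5, 4.1, 8.7]
opening: 0.0006
box [14.6 -0.2 23.4] F [-8.5  4.1  8.7] 14.7
```

The force rose from about 3 to 9 N with no further travel, so the flap is at its stop after about 15 mm from rib contact. Lifting straight off now.

```bash
python3 -m jog '[[[1,-3,0,0,0],[1,-8,0,0,0],[1,-20,0,0,0],[1,-50,0,0,0],[1,-90,0,0,0]]]'; python3 -m jog '[[[1,-20,0,-40,0],[1,-40,0,-80,0],[1,-60,0,-120,0],[1,-60,0,-150,0],[1,-60,0,-150,0]]]';python3 rel.py; python3 - <<'E'
from rig import *
import cv2,numpy as np
a=cv2.resize(read_camera("side")[195:275,190:270,::-1],(400,400),interpolation=cv2.INTER_CUBIC)
b=cv2.resize(read_camera("top")[160:245,195:280,::-1],(400,400),interpolation=cv2.INTER_CUBIC)
cv2.imwrite("pics/end.png",np.hstack([a,b]))
# bystander shift check against first side picture
E
```

```text
t: 15.2
ee_pos: [0.6017, 0.1264, 0.1135]
tcp_rot: [[-0.032, 0.363, 0.931], [-0.003, 0.932, -0.363], [-0.999, -0.014, -0.029]]
force: [0.4, -0.2, 0.0]
opening: 0.0005
t: 15.7
ee_pos: [0.4608, 0.1824, 0.1796]
tcp_rot: [[-0.031, 0.359, 0.933], [-0.003, 0.933, -0.359], [-1.0, -0.014, -0.028]]
force: [-0.1, -0.3, 0.5]
opening: 0.0003
box [-135.6   -0.8  179.6] F [-0.1 -0.3  0.5] 15.7
```

View pics/end.png

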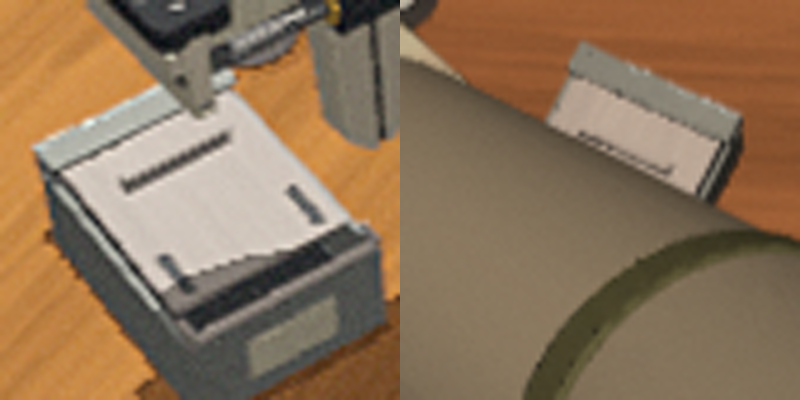

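The final view shows the flap flat with its edge under the lip. The lip corner is at the same pixel as at the start (side 197,224; top crop 182,42), so the box hasn't moved. The arm is clear, so I'm handing in.

```bash
python3 -c "
from fit import *
P=[.58683,.13237,-.38352]
for s in(0,8,11,15):print(s,proj('side',world(P,[9+s,28,55])).round(1),'seen ~[214.6 233]')
from rig import finish_job
print(finish_job())"
```

```text
0 [218.3 237.8] seen ~[214.6 233]
8 [216.5 235.7] seen ~[214.6 233]
11 [215.8 234.9] seen ~[214.6 233]
15 [214.9 233.9] seen ~[214.6 233]
the job is handed in; nothing more can be done
None
```

I folded the open box's flap flat with the shut fingertips. I then pushed it forward by the rib until it hit its stop, lifted straight off, backed away and handed the job in at about 16 s. No verdict was reported.

**Fold:** The downward force rose stiffly to 14.5 N with the flap flat, and the finger was dragging the flap towards the hinge, so it should not have slid forward yet. I judged that from the force and did not measure the slide at that moment.

**Push:** After touching the rib the finger travelled about 15 mm at 3–5 N. It then stopped moving as the force rose to about 9 N.

**Last checks:**
- **Flap:** After release, the side view shows the flap flat with its edge under the lip. The rib's pixel position matches about 15 mm of slide.
- **Box:** The open box's lip corner is at the same pixels as at the start in the side and top views. The tool force reads about zero.
- **Closed box and other items:** I did not measure these again at the end. The last picture was a crop around the open box. I felt no unexpected contact during the moves.

**One disagreement:** The shut fingertips end about 25–30 mm behind the nominal TCP. The TCP height therefore suggested the flap was flat too early, and I relied on the camera views and the force instead.

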